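# Packing the glass worker's tool crate and pushing it up onto its tilt stand

### The arm

A 6-joint arm with a two-finger parallel gripper is mounted at the origin on the work surface. World frame = base frame: x ahead of the robot, y to its left, z up, the work surface at z = 0. Lengths are in mm, angles in rad, forces in N, time in s.
With the tool pointing down it reaches from about 350 to 875 mm from the base axis. Payload 4.2 kg.
Tool frame: the origin (TCP) lies at the very end of the fingers, on their centre line; the grasp point (between the pads) lies 19 mm behind it; z points along the fingers, y is the line along which they close (so a half turn about z gives the same grasp; the last joint's range is limited). The gripper opens to 85 mm and grips with 20 to 120 N. Pads are 22 mm wide; open, the fingers measure 114 mm over their backs; the gripper's body (76 mm by 85 mm) begins 54 mm behind the grasp point. The pads swing forward as they close: fully open they stand 13 mm farther back than shut.
Start: joints at [-0.907, 0.385, 0.008, 0, -1.194, -0.259], TCP at [246.16, -574.46, 206.212] pointing down, gripper open.
Joint ranges: [-3.14, 3.14], [-1.21, 2.06], [-1.07, 1.41], [-3.16, 2.05], [-2.99, -0.16], [-3.1, 3.1]. Speed limits (rad/s): [2.79, 2.79, 3.14, 3.14, 3.14, 3.14].

### API

Orientations are given as a unit quaternion [x, y, z, w].
In Python, from bench import arm, optics gives the robot as it stands. The module is installed in compiled form; this text tells all that it offers.
- The arm moves only by the tool step_arm, never from a script. Its argument "motion" is a list of rows, each an object with "dr": the turn, a rotation vector about the tool's x, y, z in units of 8 degrees (1.0 is 8 degrees), a list of three; "slide": the shift along the tool's x, y, z in mm, a list of three; "jaw": the finger opening in mm, from 0 to 85.4. A call has exactly 8 rows; each row is the pose to reach, as a shift and turn from the pose commanded when the call began, along the tool's axes at that moment; what a row does not reach only later rows make up. A row lasts 1/8 s, in which the tool goes at most 62.5 mm and 10.7 degrees, less where a joint would pass 70% of its speed; a pose out of reach is approached as far as the arm can. A call with a gripper value outside its range is refused whole. The fingers move at their own pace and stop on an object; the grip force is fixed at half the most. Time passes only in rows, so rows that repeat a pose let the fingers close, or fill a call up. It gives the time, the measured TCP pose, the force, the opening and the grip force at its end, in the units of the state.
- arm.read_state(): the state, without advancing time (a new reading comes with each control period).
- optics.get_image(name): name is "side" or "top"; returns the picture (420x560x3 uint8, blue, green, red); there is no depth.
- optics.camera_info(name): a dict with "camera_matrix" (3x3 intrinsics, pixels), "view" (4x4, takes a point from world to camera coordinates). Camera axes: x right, y up, looking along -z (the intrinsics and any distortion apply to the point x, -y, -z); pixel columns grow to the right and rows downward; lengths in mm; the calibration is good to about 2 mm. A picture is of the moment at which its call begins. camera_info takes no time and is no camera call.
- arm.job_done(): hands the job in; it is judged then, once.
The state is a dict: "clock": time; "joints": joint angles; "joint_vel": joint speeds; "joint_efforts": joint torques, N m; "position": TCP position; "ee_rot": TCP orientation; "contact_force": force on the tool from outside, world axes, zero at the start; "wrist_torque": the same for the moment, N m; "gripper_width": finger opening in mm; "grasp_force": force on a finger pad.
Only numpy, scipy, OpenCV 4.12 (cv2) and the standard library are available. Lean on these libraries where they do the work, as an engineer would, in place of code of your own. Each camera call takes 0.05 s, during which the arm holds its last target. There are 200 camera calls.

### The job

Pack the glass worker's tool crate and put it up on its tilted stand: the grey aluminium rod rest belongs in the crate with its plate flat on the crate floor, and the graphite pad lies flat on that plate, grip upwards. Slide the crate from the table up the stand's ramp, not carrying it through the air, until its lower edge has dropped behind the lip and it sits flat on the sloping bed with both tools still in it. Do not tip the crate over, and leave the glass horse, the vase and the tray of rods where they stand.

Things in the scene. Friction and masses are not known exactly. Their poses are not given: they have to be found in the camera images.
- stand: Fixed plywood tilt stand, sloping 12 degrees. Origin: middle of the ramp's toe, on the table; x uphill (level), z up. Ramp board: toe x = 0 to crest x = 117 mm, height 25 mm. Bed behind it: also 12 degrees, 10 mm lower. Side rails 136 mm apart, 22 mm over the ramp, from x = 54 mm to the end; from x = 54 to -11 mm they flare by 18 degrees to a mouth 180 mm wide, 34 mm high.
- lip (a point): Middle of the lip's top edge (the ramp's crest), axes as the stand's. The bed behind it is 168 mm long along the slope, up to an end board 45 mm high over the bed. When the crate is seated, its center lies 70 to 88 mm uphill (x) of this point and 32 to 36 mm over it.
- crate_center (a point): Center (26.5 mm over the underside) of the loose open wooden crate, outside 150 (its x) x 120 x 53 mm high, walls and floor 8 mm, inside 134 x 104 x 45 mm deep; both ends alike; 0.36 kg empty, 0.9 kg packed. Starts empty on the table before the ramp, x roughly uphill (up to 0.25 rad off), up to 20 mm to the side. Stays where it is left, on the slope too.
- rest_upright (a point): Rod rest, a loose grey aluminium angle, 0.26 kg: plate 122 (its x) x 92 x 5 mm; at the plate's +x end an upright 6 mm thick, 92 mm wide, 90 mm high, its top notched except the middle 40 mm. This point: middle of the upright, 45 mm over the underside; the plate's middle is 58 mm from it along -x. Starts standing on its plate. Fits the crate with 6 mm to spare all round, only before the pad is in.
- pad_center (a point): Graphite pad, 0.27 kg: loose dark flat block 96 (its x) x 84 x 18 mm with a wooden grip on two pins, 80 mm long along its x, 24 mm thick along its y, from 40 to 72 mm over the underside. This point: on the middle axis, 36 mm over the underside. Starts flat on the table, grip up. In the crate it lies on the rod rest's plate, beside the upright.
- horse: Bystander: loose amber glass horse about 85 mm long, 70 mm high, on a small glass plate; origin in the middle of its underside.
- vase: Bystander: loose clear glass vase, 62 mm across, 140 mm high, with amber grains; origin in the middle of its underside.
- rod_tray: Bystander: loose dark steel tray 70 (its x) x 300 (its y) x 22 mm with coloured glass rods; origin in the middle of its underside.
Mind the look-alikes: they are no part of the job. Leave any blue or turquoise look-alike of the part that bears rest_upright alone.

How it is judged (in metres and radians):
On the way:
1. the crate slides up the ramp, resting on it (x of crate_center in the frame of stand between 0.045 and 0.14 m and contact force between crate and stand above 1 N and z of crate_center in the frame of stand below 0.085 m), for 0.1 s.
At the end, for the whole second after the job is handed in: The crate sits on the bed behind the lip (center 183 to 211 mm from the toe, within 12 mm of the middle line, tilted 9.6 to 14.5 degrees, nose uphill). In it the rest's plate is flat on the floor and the pad flat on the plate (within 4 mm, 0.06 rad). All three are at rest (x of crate_center in the frame of stand between 0.183 and 0.211 m and y of crate_center in the frame of stand between -0.012 and 0.012 m and z of crate_center in the frame of stand between 0.049 and 0.068 m and angle between crate_center's own z axis and vertical between 0.168 and 0.253 rad and angle between the x axis of crate_center and the x axis of stand, either way round below 0.26 rad and z of rest_upright in the frame of crate_center between 0.0225 and 0.0305 m and y of rest_upright in the frame of crate_center between -0.012 and 0.012 m and angle between the z axis of each of rest_upright, pad_center and the z axis of crate_center, either way round below 0.06 rad and z of pad_center in the frame of crate_center between 0.0185 and 0.0265 m and x of pad_center in the frame of crate_center between -0.03 and 0.03 m and y of pad_center in the frame of crate_center between -0.02 and 0.02 m and linear speed of each of crate, rod_rest, pad below 0.02 m/s); the robot touches nothing.
It fails at once if the crate is tipped by more than 0.45 rad (angle between crate_center's own z axis and vertical above 0.45 rad).
It fails at once if the crate is carried through the air (its center over 110 mm up) (height (world z) of crate_center above 0.11 m).
It fails at once if the glass horse is moved by more than 20 mm or knocked over (distance of horse from where it was at the start of the episode above 0.02 m or angle between horse's own z axis and vertical above 0.3 rad).
It fails at once if the vase is moved by more than 20 mm or knocked over (distance of vase from where it was at the start of the episode above 0.02 m or angle between vase's own z axis and vertical above 0.3 rad).
It fails at once if the rod tray is moved by more than 20 mm or knocked over (distance of rod_tray from where it was at the start of the episode above 0.02 m or angle between rod_tray's own z axis and vertical above 0.3 rad).
It also fails if it takes over 72 s, if anything falls off the work surface, if the arm or the gripper's body presses on something with over 40 N, if the wrist force passes 120 N, or if a joint passes its speed limit or range.

## Working session

There is one attempt and no reset: what is moved stays moved. The work goes in short steps, Python scripts to look and compute and a tool call to move; the robot and the scene stay as the last step left them, time stands still between calls to the robot, and variables do not carry over. Pictures are saved under pics/ and viewed, at most 10 in all, crops included, and the job is handed in when it is done.

Besides the shell and the picture viewer there is one more tool, called after ">>>" as a command line: name --argument value ..., lists and objects as JSON in quotes. step_arm: Moves the arm, as the interface text tells. Its arguments: {"type":"object","properties":{"motion":{"type":"array","items":{"type":"object","properties":{"dr":{"type":"array","items":{"type":"number"}},"slide":{"type":"array","items":{"type":"number"}},"jaw":{"type":"number"}}}}},"required":["motion"]}

```bash
mkdir -p pics; python3 - <<'E'
from bench import arm, optics
import cv2
for n in("top","side"):
    im=optics.get_image(n); cv2.imwrite(f"pics/{n}0.png",im)
    c=optics.camera_info(n); print(n,c)
print(arm.read_state())
E
```

```text
top {'camera_matrix': array([[463.94162775,   0.        , 278.30231591],
       [  0.        , 463.94162775, 206.96218755],
       [  0.        ,   0.        ,   1.        ]]), 'view': array([[-1.06118588e-02, -9.99709662e-01, -2.16328412e-02,
        -1.15293040e+02],
       [ 9.90408725e-01, -1.34886954e-02,  1.37508593e-01,
        -5.00361927e+02],
       [-1.37760468e-01, -1.99661329e-02,  9.90264312e-01,
        -1.36984399e+03],
       [ 0.00000000e+00,  0.00000000e+00,  0.00000000e+00,
         1.00000000e+00]])}
side {'camera_matrix': array([[514.35623746,   0.        , 282.87995937],
       [  0.        , 514.35623746, 203.85987443],
       [  0.        ,   0.        ,   1.        ]]), 'view': array([[-8.86925080e-01, -4.61899617e-01,  3.55615401e-03,
         4.13162534e+02],
       [ 2.39468557e-01, -4.53209353e-01,  8.58636182e-01,
        -2.36343296e+02],
       [-3.94992041e-01,  7.62397551e-01,  5.12573176e-01,
        -9.02196058e+02],
       [ 0.00000000e+00,  0.00000000e+00,  0.00000000e+00,
         1.00000000e+00]])}
{'clock': 0.1, 'joints': array([-9.07400385e-01,  3.85474874e-01,  6.72452768e-03, -4.21349418e-04,
       -1.19401643e+00, -2.58583311e-01]), 'joint_vel': array([ 0.00013696, -0.00207893,  0.00254616,  0.00195261, -0.0015677 ,
        0.00101648]), 'joint_efforts': array([-2.26022712e-03, -3.93318164e+01,  1.88928312e+01,  4.19803396e+00,
       -2.61668894e-03,  1.01701031e-05]), 'position': array([ 245.91577603, -573.94312274,  205.22109182]), 'ee_rot': array([-2.00950881e-01,  9.79600804e-01,  9.69489013e-04, -2.62883717e-04]), 'contact_force': array([ 0.00802801, -0.75535772, -0.36482739]), 'wrist_torque': array([0.04734318, 0.05215471, 0.04388309]), 'grasp_force': 0.0, 'gripper_width': 85.23938309378225}
```

View pics/top0.png

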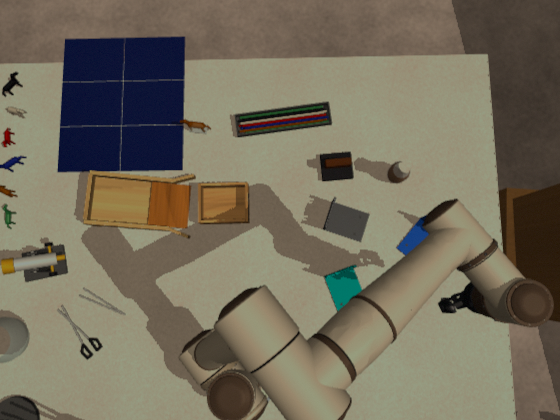

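View pics/side0.png

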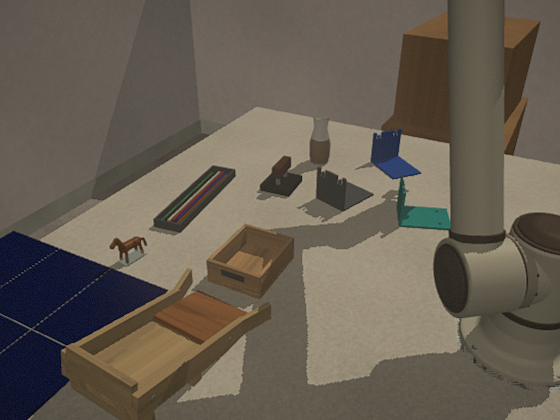

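The top view shows the grey rest at about (346,218) with its upright on the left side. The pad is at (337,165), the vase at (399,172), the crate at (223,203), and the stand at (135,203), uphill to the left (+y). The turquoise and blue angles are the look-alikes.

```bash
cat > h.py <<'E'
import numpy as np, cv2
from bench import optics
def cast(n,uv,z):
    c=optics.camera_info(n);K=c["camera_matrix"];V=c["view"];R=V[:3,:3];o=-R.T@V[:3,3]
    d=np.linalg.inv(K)@np.array([uv[0],uv[1],1.]);d=R.T@(d*[1,-1,-1])
    return o+d*(z-o[2])/d[2]
def proj(n,p):
    c=optics.camera_info(n);K=c["camera_matrix"];V=c["view"];q=V[:3,:3]@np.array(p,float)+V[:3,3]
    q=K@(q*[1,-1,-1]);return q[:2]/q[2]
E
python3 - <<'E'
from h import *
im=cv2.imread("pics/top0.png")
c=im[120:260,170:430]
cv2.imwrite("pics/c1.png",cv2.convertScaleAbs(cv2.resize(c,None,fx=3,fy=3,interpolation=cv2.INTER_CUBIC),alpha=1.5))
s=cv2.imread("pics/side0.png")[140:310,170:400]
cv2.imwrite("pics/c2.png",cv2.convertScaleAbs(cv2.resize(s,None,fx=3.4,fy=3.4,interpolation=cv2.INTER_CUBIC),alpha=1.5))
for n,uv,z in [("rest",(346,218),0),("pad",(337,165),18),("crate",(223,203),53),("stand",(135,203),25),("vase",(399,172),0)]:print(n,cast("top",uv,z).round())
E
```

```text
rest [ 466. -329.    0.]
pad [ 629. -304.   18.]
crate [510.  44.  53.]
stand [518. 318.  25.]
vase [ 608. -497.    0.]
```

View pics/c1.png

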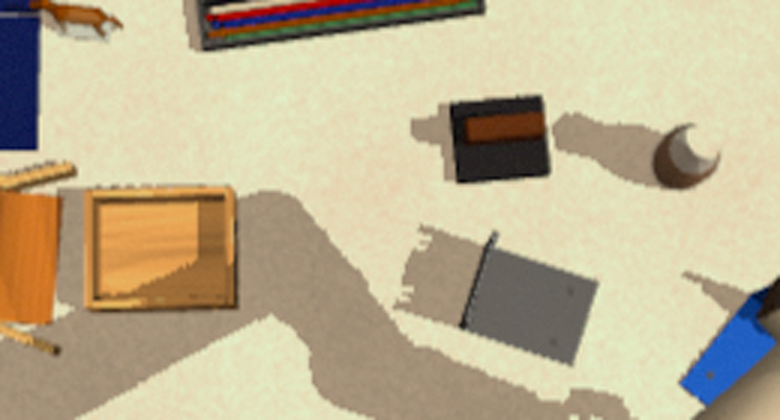

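View pics/c2.png

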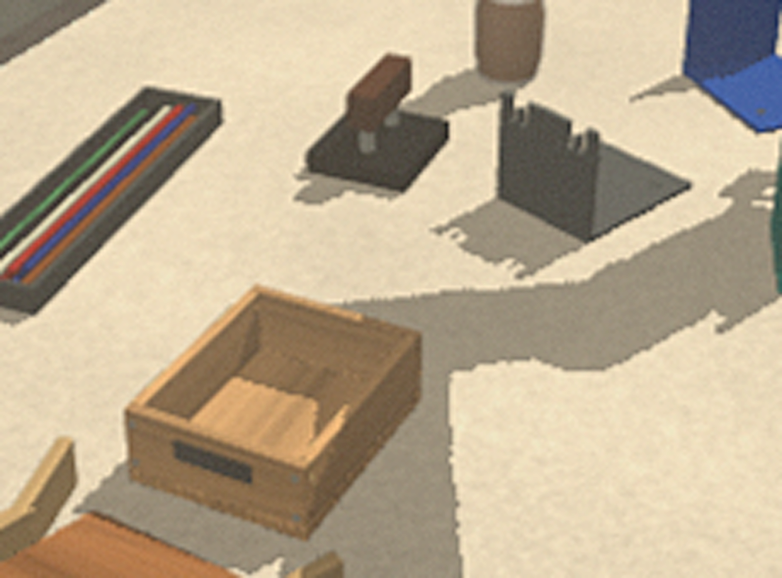

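The crops show the crate rim clearly at crop (85..237,186..310). The rest's upright is at (463..495,233..327) with the plate's far end at (573,365)-(597,283). The pad block is at (450..550,97..182) with the grip along its long side.

```bash
python3 - <<'E'
from h import *
im=cv2.imread("pics/top0.png");hsv=cv2.cvtColor(im,cv2.COLOR_BGR2HSV)
V=optics.camera_info("top")["view"];print("cam",(-V[:3,:3].T@V[:3,3]).round())
def quad(m,box,z,nm):
    M=np.zeros(m.shape,np.uint8);a,b,c,d=box;M[c:d,a:b]=m[c:d,a:b]
    cs=max(cv2.findContours(M,0,cv2.CHAIN_APPROX_NONE)[0],key=cv2.contourArea)
    P=np.array([cast("top",p+0.0,z)[:2] for p in cs[:,0].astype(float)],np.float32)
    r=cv2.minAreaRect(P);print(nm,"rect",np.round(r[0],1),np.round(r[1],1),round(r[2],1))
    h=cv2.approxPolyDP(cv2.convexHull(P),7,True)[:,0];print(h.round().tolist());return M
for p in [(199,195),(230,205),(337,180),(350,220),(290,165),(280,200),(332,215)]:print(p,hsv[p[1],p[0]])
wood=((hsv[...,0]>8)&(hsv[...,0]<24)&(hsv[...,1]>105)).astype(np.uint8)*255
wood=cv2.morphologyEx(wood,cv2.MORPH_CLOSE,np.ones((3,3)))
quad(wood,(194,260,170,235),53,"crate")
dark=(hsv[...,2]<60).astype(np.uint8)*255
dark2=((hsv[...,2]<60)|((hsv[...,1]>150)&(hsv[...,0]<20))).astype(np.uint8)*255
quad(dark2,(315,360,145,190),18,"pad")
grey=((hsv[...,1]<45)&(hsv[...,2]<90)).astype(np.uint8)*255
quad(grey,(320,375,190,245),5,"rest@5")
quad(((hsv[...,0]<20)&(hsv[...,1]>130)).astype(np.uint8)*255,(322,355,152,175),72,"grip")
# horizontal stand pieces: ramp board colour
quad(((hsv[...,0]<16)&(hsv[...,1]>150)).astype(np.uint8)*255,(140,196,172,236),12,"ramp")
for n,uv,z in [("restPlateA",(170+597/3,120+283/3),5),("restPlateB",(170+573/3,120+365/3),5),("upTop",(170+495/3,120+233/3),90),("upBot",(170+463/3,120+327/3),90),
 ("mouthTop",(195,176),34),("mouthBot",(189,237),34)]:print(n,cast("top",uv,z).round(1))
E
```

```text
cam [ 306. -149. 1423.]
(199, 195) [ 15 163 136]
(230, 205) [ 15 164 145]
(337, 180) [ 24  51 119]
(350, 220) [13 25 70]
(290, 165) [ 23  52 152]
(280, 200) [ 24  52 137]
(332, 215) [24 18 69]
crate rect [512.3  44.2] [151.  124.6] 89.9
[[572.0, 120.0], [454.0, 118.0], [452.0, -31.0], [573.0, -25.0]]
pad rect [ 626.3 -300.2] [84.2 95.2] 4.4
[[670.0, -342.0], [662.0, -252.0], [583.0, -256.0], [591.0, -349.0]]
rest@5 rect [ 462.7 -329. ] [118.9 103. ] 71.1
[[528.0, -293.0], [433.0, -257.0], [395.0, -368.0], [477.0, -396.0]]
grip rect [ 624.8 -299.1] [30.5 80.8] 3.0
[[638.0, -337.0], [639.0, -272.0], [615.0, -259.0], [613.0, -333.0]]
ramp rect [515.8 216.9] [122.8 139.4] 86.1
[[589.0, 272.0], [454.0, 280.0], [444.0, 163.0], [571.0, 152.0]]
restPlateA [ 476.3 -398.7    5. ]
restPlateB [ 392.8 -371.3    5. ]
upTop [ 516.  -287.3   90. ]
upBot [ 425.3 -254.2   90. ]
mouthTop [598.1 132.8  34. ]
mouthBot [411.3 148.3  34. ]
```

```bash
python3 - <<'E'
from h import *
for n,p in [("L",(128,410)),("T",(258,287)),("R",(421,333)),("B",(310,467))]:
    print(n,cast("side",(170+p[0]/3.4,140+p[1]/3.4),53).round(1))
im=cv2.imread("pics/top0.png");hsv=cv2.cvtColor(im,cv2.COLOR_BGR2HSV)
wood=((hsv[...,0]>8)&(hsv[...,0]<24)&(hsv[...,1]>105))
# edge profiles: +y edge (left) per row, +x edge (top) per column
L=[(np.where(wood[r,194:260])[0].min()+193.5,r) for r in range(190,215)]
T=[(c,np.where(wood[175:235,c])[0].min()+174.5) for c in range(205,243)]
L=np.array([cast("top",p,53)[:2] for p in L]);T=np.array([cast("top",p,53)[:2] for p in T])
print("left: dy/dx",np.polyfit(L[:,0],L[:,1],1)[0],np.median(L[:,1]),"top: dx/dy",np.polyfit(T[:,1],T[:,0],1)[0],np.median(T[:,0]))
from scipy.spatial.transform import Rotation as R
from bench import arm
s=arm.read_state();print(R.from_quat(s["ee_rot"]).as_matrix().round(3))
E
```

```text
L [567.5 123.4  53. ]
T [568.3 -22.4  53. ]
R [453.2 -24.8  53. ]
B [449.5 119.6  53. ]
left: dy/dx 0.013431777363849946 120.33628562395211 top: dx/dy -0.020267776114024933 575.1548818829249
[[-0.919 -0.394 -0.001]
 [-0.394  0.919  0.002]
 [ 0.     0.002 -1.   ]]
```

```bash
cat > g.py <<'E'
# python3 g.py x y z yaw_of_tool_y(deg) [tilt deg: tool z leans; 0]  -> slide, dr from measured pose
import sys,numpy as np
from bench import arm
from scipy.spatial.transform import Rotation as R
def go(x,y,z,yaw,q=None):
    s=arm.read_state();M=R.from_quat(s["ee_rot"])
    a=np.radians(yaw);ty=np.array([np.cos(a),np.sin(a),0]);tz=np.array([0,0,-1.]);T=R.from_matrix(np.c_[np.cross(ty,tz),ty,tz])
    print("pos",s["position"].round(1),"slide",M.inv().apply(np.array([x,y,z])-s["position"]).round(1),"dr",((M.inv()*T).as_rotvec(True)/8).round(2),"w",round(s["gripper_width"],1),"t",round(s["clock"],2))
if __name__=="__main__": go(*map(float,sys.argv[1:5]))
E
python3 g.py 471 -271.5 125 71.5
```

```text
pos [ 245.9 -573.9  205.2] slide [-326.   189.2   80.6] dr [ 0.01 -0.01  5.21] w 85.2 t 0.1
```

>>> step_arm --motion '[{"slide": [-50,30,0],"dr": [0,0,1],"jaw": 50},{"slide": [-100,60,10],"dr": [0,0,2],"jaw": 50},{"slide": [-150,90,20],"dr": [0,0,3],"jaw": 50},{"slide": [-205,120,35],"dr": [0,0,4],"jaw": 50},{"slide": [-260,150,50],"dr": [0,0,5],"jaw": 50},{"slide": [-310,180,65],"dr": [0,0,5.2],"jaw": 50},{"slide": [-326,189,80],"dr": [0,0,5.2],"jaw": 50},{"slide": [-326,189,80],"dr": [0,0,5.2],"jaw": 50}]'

```text
clock: 1.1
position: [470.9, -271.2, 124.6]
ee_rot: [0.159, 0.987, 0.0, -0.002]
contact_force: [0.3, 0.8, -0.7]
gripper_width: 50.3
grasp_force: 0.0
```

```bash
python3 g.py 471 -271.5 61 71.5; python3 - <<'E'
from h import *
t=optics.get_image("top");s=optics.get_image("side")
a=cv2.resize(t[150:260,290:420],None,fx=3,fy=3,interpolation=2);b=cv2.resize(s[80:230,280:410],None,fx=3,fy=3,interpolation=2)
o=np.zeros((450,790,3),np.uint8);o[:330,:390]=a;o[:450,400:]=b
cv2.imwrite("pics/c3.png",cv2.convertScaleAbs(o,alpha=1.5))
E
```

```text
pos [ 470.9 -271.2  124.6] slide [-0.5 -0.3 63.6] dr [-0.   -0.03  0.03] w 50.3 t 1.1
```

View pics/c3.png

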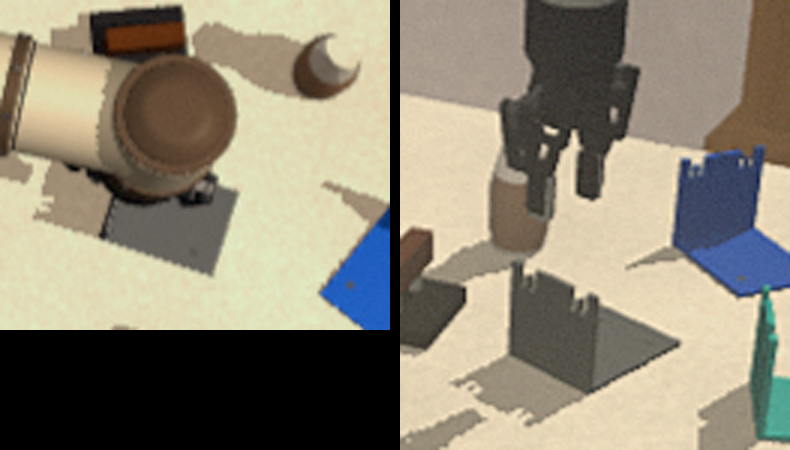

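Both fingers are above the upright: side crop fingertips at (535,210)/(590,195), notched top at (515..600,265..300). I'll compare the projected TCP point with the tab.

```bash
python3 - <<'E'
from h import *
p=proj("side",(471,-271.5,90));print(p,"crop",(p-[280,80])*3+[400,0])
print(cast("side",(280+(523-400)/3,80+275/3),90).round(),cast("side",(280+(598-400)/3,80+300/3),90).round())
for q in [(539,270),(574,290)]: print("tab",cast("side",(280+(q[0]-400)/3,80+q[1]/3),90).round(1))
E
```

```text
[332.76602668 172.24733019] crop [558.29808004 276.74199058]
[ 498. -261.   90.] [ 428. -249.   90.]
tab [ 489.6 -275.2   90. ]
tab [ 451.  -256.1   90. ]
```

>>> step_arm --motion '[{"slide": [0,1,40],"dr": [0,0,0],"jaw": 50},{"slide": [0,1,63],"dr": [0,0,0],"jaw": 50},{"slide": [0,1,63],"dr": [0,0,0],"jaw": 20},{"slide": [0,1,63],"dr": [0,0,0],"jaw": 0},{"slide": [0,1,63],"dr": [0,0,0],"jaw": 0},{"slide": [0,1,63],"dr": [0,0,0],"jaw": 0},{"slide": [0,1,63],"dr": [0,0,0],"jaw": 0},{"slide": [0,1,63],"dr": [0,0,0],"jaw": 0}]'

```text
clock: 2.2
position: [472.8, -272.0, 65.0]
ee_rot: [0.16, 0.987, -0.001, 0.002]
contact_force: [-0.5, 0.0, 6.4]
gripper_width: -0.1
grasp_force: 3.2
```

```bash
python3 g.py 512.5 105 150 91
```

```text
pos [ 472.8 -272.    65. ] slide [ 80.8 370.3 -85.5] dr [-0.01  0.02 -2.42] w -0.1 t 2.2
```

```bash
python3 - <<'E'
from h import *
t=optics.get_image("top");s=optics.get_image("side")
a=cv2.resize(t[150:260,290:420],None,fx=3,fy=3,interpolation=2);b=cv2.resize(s[80:230,280:410],None,fx=3,fy=3,interpolation=2)
o=np.zeros((450,790,3),np.uint8);o[:330,:390]=a;o[:450,400:]=b
cv2.imwrite("pics/c4.png",cv2.convertScaleAbs(o,alpha=1.5))
E
```

```text
(no output)
```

View pics/c4.png

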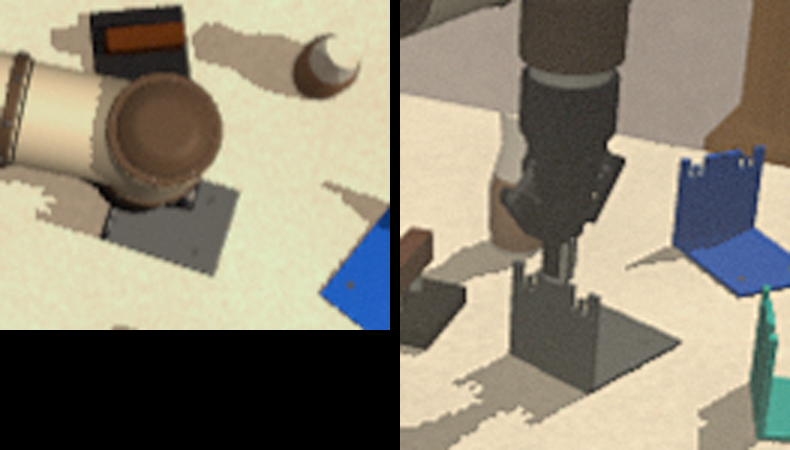

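The fingers show at side crop (548..575,235..280), over the tab, yet the width reads 0. I need to know whether they are in front of the upright or behind it.

```bash
python3 - <<'E'
from h import *
from bench import arm
s=arm.read_state();print({k:np.round(s[k],2) for k in("clock","position","contact_force","gripper_width","grasp_force","wrist_torque")})
from scipy.spatial.transform import Rotation as R
M=R.from_quat(s["ee_rot"]).as_matrix();p=s["position"]
for d in(0,19,40,73):q=proj("side",p-M[:,2]*d);print(d,((q-[280,80])*3+[400,0]).round())
a=cv2.imread("pics/c3.png");b=cv2.imread("pics/c4.png")
d=cv2.absdiff(a,b).max(2)
for r in range(255,350,6):print(r,d[r,505:610:6].tolist())
cv2.imwrite("pics/c5.png",cv2.resize(np.hstack([cv2.convertScaleAbs(x[220:360,490:620],alpha=1.6) for x in(a,b)]),None,fx=3,fy=3,interpolation=2))
E
```

```text
{'clock': np.float64(2.3), 'position': array([ 472.83, -272.02,   64.97]), 'contact_force': array([-0.49, -0.53,  6.53]), 'gripper_width': np.float64(-0.03), 'grasp_force': np.float64(3.22), 'wrist_torque': array([-0.22,  0.28, -0.  ])}
0 [555. 303.]
19 [556. 283.]
40 [558. 260.]
73 [560. 222.]
255 [3, 4, 4, 3, 2, 8, 44, 179, 161, 149, 109, 146, 41, 8, 2, 5, 2, 6]
261 [5, 12, 12, 8, 5, 8, 62, 174, 162, 144, 118, 156, 34, 4, 3, 5, 4, 5]
267 [2, 34, 7, 33, 8, 12, 94, 174, 160, 144, 117, 154, 10, 2, 3, 6, 2, 2]
273 [6, 41, 7, 25, 13, 18, 16, 104, 160, 152, 126, 135, 7, 1, 2, 2, 4, 4]
279 [8, 47, 8, 4, 12, 15, 2, 26, 16, 37, 136, 63, 10, 6, 4, 1, 1, 3]
285 [3, 32, 3, 12, 6, 12, 2, 4, 3, 14, 17, 32, 21, 5, 3, 2, 4, 6]
291 [8, 46, 6, 5, 4, 5, 3, 3, 2, 4, 8, 16, 27, 4, 5, 8, 14, 3]
297 [3, 24, 6, 2, 7, 1, 1, 5, 4, 6, 4, 9, 18, 18, 8, 6, 31, 7]
303 [2, 22, 5, 2, 4, 3, 5, 2, 6, 3, 5, 28, 34, 17, 7, 7, 31, 10]
309 [4, 40, 4, 2, 6, 2, 4, 5, 6, 4, 6, 21, 7, 10, 6, 6, 6, 1]
315 [2, 17, 4, 3, 5, 3, 8, 3, 6, 3, 3, 3, 4, 6, 3, 2, 6, 4]
321 [2, 16, 3, 4, 3, 3, 2, 3, 3, 4, 3, 2, 2, 5, 6, 6, 4, 4]
327 [8, 22, 2, 5, 2, 4, 2, 5, 4, 2, 5, 4, 4, 2, 4, 1, 2, 3]
333 [24, 16, 2, 3, 4, 2, 3, 5, 5, 3, 6, 6, 2, 0, 2, 5, 1, 2]
339 [18, 10, 5, 4, 6, 2, 3, 6, 8, 5, 5, 3, 2, 2, 2, 5, 6, 2]
345 [31, 6, 4, 2, 2, 1, 6, 2, 3, 10, 2, 1, 6, 3, 3, 12, 1, 3]
```

View pics/c5.png

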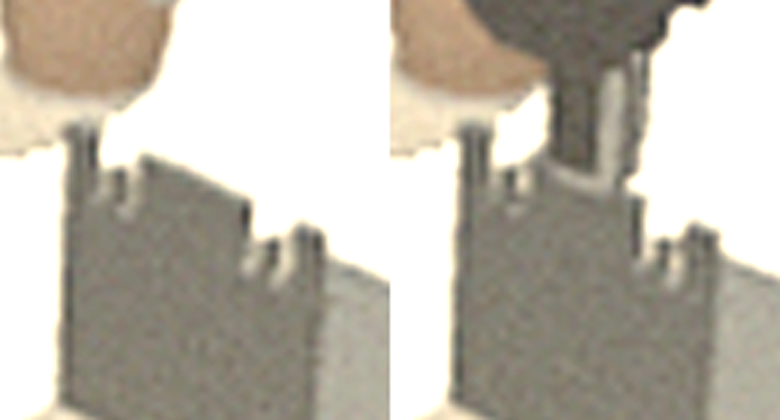

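The fingertips seem to end at the tab's top edge (c5 right panel, about (585,180)), with 6 N upward, so they may be standing on the tab. I'll triangulate the tab's height and the real fingertip height.

```bash
python3 - <<'E'
from h import *
def tri(uvt,uvs):
    P=[];
    for n,uv in(("top",uvt),("side",uvs)):
        a,b=cast(n,uv,0),cast(n,uv,100);P.append((a,(b-a)/np.linalg.norm(b-a)))
    (a,u),(b,v)=P;A=np.c_[u,-v];t=np.linalg.lstsq(A,b-a,rcond=None)[0]
    p,q=a+t[0]*u,b+t[1]*v;return ((p+q)/2).round(1),round(np.linalg.norm(p-q),1)
print("upright +x top corner",tri((335,197.7),(280+118/3,80+262/3)))
print("upright -x top corner",tri((170+463/3,120+327/3),(280+198/3,80+296/3)))
print("crate T corner",tri((170+235/3,120+188/3),(170+258/3.4,140+287/3.4)))
print("plate far corner", tri((170+597/3,120+283/3),(170+690/3.4,140+184/3.4)))
for (x,y,nm,c) in[(472.8,-272,"shut",(579,282)),]:
    pass
# height of visible tips above the TCP's xy: solve row
def zfor(x,y,row):
    zs=np.arange(0,250);return zs[np.argmin([abs(proj("side",(x,y,z))[1]-row) for z in zs])]
print("shut tip z",zfor(472.8,-272,80+282/3),"hover tips z", zfor(471,-271.2,80+203/3))
E
```

```text
upright +x top corner (array([ 515.3, -288.2,   85.7]), np.float64(2.7))
upright -x top corner (array([ 427.3, -253.4,   91.4]), np.float64(4.4))
crate T corner (array([573.2, -31.5,  46.1]), np.float64(1.4))
plate far corner (array([ 444.2, -412.5,  -27.3]), np.float64(73.5))
shut tip z 85 hover tips z 155
```

Triangulated, the tab top is at z≈89 and the shut tips stand on it while the reported TCP z is 65. So the real fingertips are about 25 mm behind the reported TCP. I'll lift, reopen and go deeper.

>>> step_arm --motion '[{"slide": [0,0,-12],"dr": [0,0,0],"jaw": 40},{"slide": [0,0,-12],"dr": [0,0,0],"jaw": 40},{"slide": [0,0,-12],"dr": [0,0,0],"jaw": 40},{"slide": [0,0,-12],"dr": [0,0,0],"jaw": 40},{"slide": [0,0,5],"dr": [0,0,0],"jaw": 40},{"slide": [0,0,25],"dr": [0,0,0],"jaw": 40},{"slide": [0,0,25],"dr": [0,0,0],"jaw": 40},{"slide": [0,0,25],"dr": [0,0,0],"jaw": 40}]'

```text
clock: 3.3
position: [472.1, -271.6, 38.6]
ee_rot: [0.16, 0.987, -0.0, 0.0]
contact_force: [0.7, -0.9, -0.9]
gripper_width: 40.3
grasp_force: 0.0
```

>>> step_arm --motion '[{"slide": [0,0,0],"dr": [0,0,0],"jaw": 0},{"slide": [0,0,0],"dr": [0,0,0],"jaw": 0},{"slide": [0,0,0],"dr": [0,0,0],"jaw": 0},{"slide": [0,0,0],"dr": [0,0,0],"jaw": 0},{"slide": [0,0,0],"dr": [0,0,0],"jaw": 0},{"slide": [0,0,0],"dr": [0,0,0],"jaw": 0},{"slide": [0,0,0],"dr": [0,0,0],"jaw": 0},{"slide": [0,0,0],"dr": [0,0,0],"jaw": 0}]'

```text
clock: 4.3
position: [472.2, -271.7, 39.0]
ee_rot: [0.16, 0.987, -0.0, 0.001]
contact_force: [-1.8, -1.0, 6.4]
gripper_width: 5.1
grasp_force: 60.5
```

```bash
python3 g.py 514 102 140 91
```

```text
pos [ 472.2 -271.7   39. ] slide [  78.   367.8 -101.2] dr [-0.    0.01 -2.42] w 5.1 t 4.3
```

>>> step_arm --motion '[{"slide": [0,0,-40],"dr": [0,0,0],"jaw": 0},{"slide": [5,30,-85],"dr": [0,0,0],"jaw": 0},{"slide": [20,85,-88],"dr": [0,0,-0.5],"jaw": 0},{"slide": [30,145,-88],"dr": [0,0,-1],"jaw": 0},{"slide": [42,205,-88],"dr": [0,0,-1.5],"jaw": 0},{"slide": [55,265,-88],"dr": [0,0,-2],"jaw": 0},{"slide": [68,322,-88],"dr": [0,0,-2.4],"jaw": 0},{"slide": [79.5,371,-88],"dr": [0,0,-2.4],"jaw": 0}]'

```text
clock: 5.3
position: [512.4, 107.9, 125.2]
ee_rot: [-0.007, 1.0, 0.0, -0.001]
contact_force: [0.5, -0.2, -2.2]
gripper_width: 5.0
grasp_force: 59.3
```

>>> step_arm --motion '[{"slide": [0,0,0],"dr": [0,0,0],"jaw": 0},{"slide": [0,0,0],"dr": [0,0,0],"jaw": 0},{"slide": [0,0,0],"dr": [0,0,0],"jaw": 0},{"slide": [0,0,0],"dr": [0,0,0],"jaw": 0},{"slide": [0,0,0],"dr": [0,0,0],"jaw": 0},{"slide": [0,0,0],"dr": [0,0,0],"jaw": 0},{"slide": [0,0,0],"dr": [0,0,0],"jaw": 0},{"slide": [0,0,0],"dr": [0,0,0],"jaw": 0}]'

```text
clock: 6.3
position: [513.4, 105.7, 126.2]
ee_rot: [-0.007, 1.0, -0.0, 0.0]
contact_force: [-0.9, -0.6, -3.1]
gripper_width: 4.5
grasp_force: 59.5
```

```bash
python3 g.py 513 105 48 91; python3 - <<'E'
from h import *
t=optics.get_image("top");s=optics.get_image("side");cv2.imwrite("pics/t6.png",t);cv2.imwrite("pics/s6.png",s)
a=cv2.resize(t[165:245,180:265],None,fx=4.5,fy=4.5,interpolation=2);b=cv2.resize(s[160:310,190:320],None,fx=3.1,fy=3.1,interpolation=2)
o=np.zeros((466,790,3),np.uint8);o[:360,:382]=a[:,:382];o[:465,385:788]=b[:465]
cv2.imwrite("pics/c6.png",cv2.convertScaleAbs(o,alpha=1.5))
E
```

```text
pos [513.4 105.7 126.2] slide [ 0.4 -0.7 78.2] dr [-0.    0.   -0.03] w 4.5 t 6.3
```

View pics/c6.png

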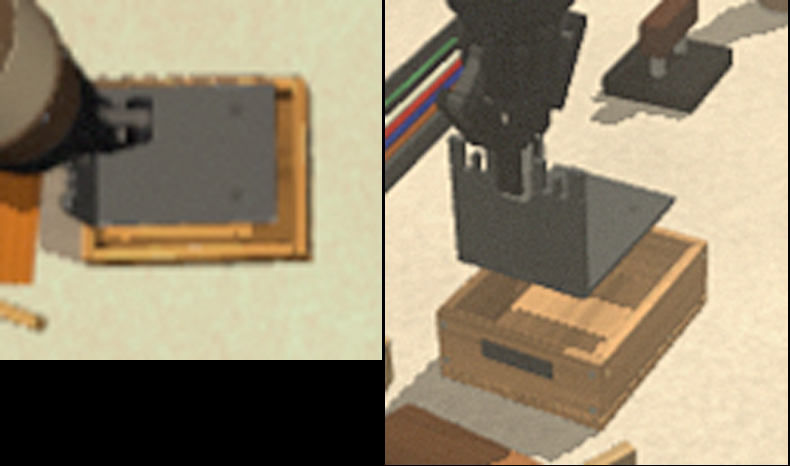

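The plate is above the crate opening. In the top crop the plate spans (97..277,86..222), the rim's outer right edge is at 311 and inner at 293, outer top at 76. I'll cast these onto their own heights.

```bash
python3 - <<'E'
from h import *
f=lambda u,v:(180+u/4.5-.4,165+v/4.5-.4)
for nm,p,z in[("plate TR",(277,86),92),("plate BR",(274,222),92),("plate BL",(97,226),92),("rim outer TR",(309,76),53),("rim outer BR(rim)",(309,258),53),("rim inner BR",(293,246),53),("rim inner TR",(293,84),53),("rim inner Bmid",(200,246),53),("rim outer BL",(83,262),53)]:
    print(nm,cast("top",f(*p),z)[:2].round(1))
g=lambda u,v:(190+(u-385)/3.1-.4,160+v/3.1-.4)
for nm,p,z in[("S plate bot B(-x,+y)",(587,297),87),("S plate bot L(+x,+y)",(460,262),87),("S plate R(-x,-y) top",(674,199),92),("rim L",(439,310),53),("rim B",(600,366),53),("rim R",(707,243),53)]:
    print(nm,cast("side",g(*p),z)[:2].round(1))
E
```

```text
plate TR [560.8 -14.7]
plate BR [471.9 -12.8]
plate BL [470.8 101.5]
rim outer TR [574.8 -32.2]
rim outer BR(rim) [452.5 -32. ]
rim inner BR [460.6 -21.4]
rim inner TR [569.5 -21.5]
rim inner Bmid [461.4  40.3]
rim outer BL [451.8 117.9]
S plate bot B(-x,+y) [470.8 105.1]
S plate bot L(+x,+y) [559.2 110.5]
S plate R(-x,-y) top [470.9  -8.8]
rim L [570.5 121.3]
rim B [452.7 122.3]
rim R [453.8 -24.3]
```

>>> step_arm --motion '[{"slide": [2.5,-1.7,10],"dr": [0,0,0],"jaw": 0},{"slide": [2.5,-1.7,25],"dr": [0,0,0],"jaw": 0},{"slide": [2.5,-1.7,34],"dr": [0,0,0],"jaw": 0},{"slide": [2.5,-1.7,42],"dr": [0,0,0],"jaw": 0},{"slide": [2.5,-1.7,52],"dr": [0,0,0],"jaw": 0},{"slide": [2.5,-1.7,62],"dr": [0,0,0],"jaw": 0},{"slide": [2.5,-1.7,68],"dr": [0,0,0],"jaw": 0},{"slide": [2.5,-1.7,70],"dr": [0,0,0],"jaw": 0}]'

```text
clock: 7.4
position: [510.8, 103.9, 55.8]
ee_rot: [-0.007, 1.0, -0.0, -0.0]
contact_force: [0.3, 0.9, -2.4]
gripper_width: 4.6
grasp_force: 59.5
```

Free of contact (the force is just the rest's weight). I'll lower the last 9 mm and release.

>>> step_arm --motion '[{"slide": [0,0,4],"dr": [0,0,0],"jaw": 0},{"slide": [0,0,7],"dr": [0,0,0],"jaw": 0},{"slide": [0,0,8.5],"dr": [0,0,0],"jaw": 0},{"slide": [0,0,8.5],"dr": [0,0,0],"jaw": 0},{"slide": [0,0,8.5],"dr": [0,0,0],"jaw": 20},{"slide": [0,0,8.5],"dr": [0,0,0],"jaw": 30},{"slide": [0,0,8.5],"dr": [0,0,0],"jaw": 30},{"slide": [0,0,8.5],"dr": [0,0,0],"jaw": 30}]'

```text
clock: 8.4
position: [511.1, 104.0, 47.9]
ee_rot: [-0.007, 1.0, 0.0, 0.0]
contact_force: [0.0, -0.1, -0.5]
gripper_width: 30.1
grasp_force: 0.0
```

```bash
python3 g.py 628 -300 110 4.6
```

```text
pos [511.1 104.   47.9] slide [-111.3 -405.6  -62.1] dr [ 0.    0.   10.77] w 30.1 t 8.4
```

>>> step_arm --motion '[{"slide": [0,0,-50],"dr": [0,0,0],"jaw": 30},{"slide": [0,-10,-75],"dr": [0,0,-1.3],"jaw": 50},{"slide": [-15,-70,-75],"dr": [0,0,-2.6],"jaw": 50},{"slide": [-30,-130,-75],"dr": [0,0,-3.9],"jaw": 50},{"slide": [-45,-190,-75],"dr": [0,0,-5.2],"jaw": 50},{"slide": [-60,-250,-75],"dr": [0,0,-6.5],"jaw": 50},{"slide": [-76,-310,-75],"dr": [0,0,-7.8],"jaw": 50},{"slide": [-90,-360,-75],"dr": [0,0,-9],"jaw": 50}]'

```text
clock: 9.4
position: [601.5, -239.4, 122.8]
ee_rot: [-0.577, 0.817, -0.0, 0.0]
contact_force: [0.4, 0.3, 0.9]
gripper_width: 50.3
grasp_force: 0.0
```

```bash
python3 g.py 628 -300 90 184.6; python3 - <<'E'
from h import *
t=optics.get_image("top");s=optics.get_image("side");cv2.imwrite("pics/t7.png",t);cv2.imwrite("pics/s7.png",s)
hsv=cv2.cvtColor(cv2.imread("pics/side0.png"),cv2.COLOR_BGR2HSV)
# grip top face in side view: red-brown
m=((hsv[...,0]<14)&(hsv[...,1]>110)&(hsv[...,2]<90)).astype(np.uint8)*255;M=np.zeros_like(m);M[150:185,255:300]=m[150:185,255:300]
c=cv2.findContours(M,0,1)[0]
if c:
    c=max(c,key=cv2.contourArea);print(cv2.boundingRect(c),cast("side",c[:,0].mean(0),56).round(1))
# from crop c2: grip box top-left (350,97), top (388,55), right (411,62), low (376,126)
for p,z in[((347,98),72),((388,54),72),((411,60),72),((378,108),72)]:print(cast("side",(170+p[0]/3.4-.4,140+p[1]/3.4-.4),z).round(1))
E
```

```text
pos [ 601.5 -239.4  122.8] slide [ 48.3 -45.2  32.8] dr [-0.   -0.   -3.02] w 50.3 t 9.4
(276, 159, 6, 9) [ 642.1 -311.3   56. ]
[ 629.  -251.1   72. ]
[ 637. -333.   72.]
[ 616.2 -331.8   72. ]
[ 601.  -247.5   72. ]
```

```bash
python3 g.py 625 -297 60 184.6
```

```text
pos [ 601.8 -242.8  121.8] slide [ 42.8 -40.4  61.9] dr [-0.   -0.01 -3.08] w 49.7 t 9.5
```

>>> step_arm --motion '[{"slide": [20,-16,0],"dr": [0,0,-1.3],"jaw": 50},{"slide": [35.5,-29,20],"dr": [0,0,-2.7],"jaw": 50},{"slide": [35.5,-29,50],"dr": [0,0,-2.7],"jaw": 50},{"slide": [35.5,-29,60],"dr": [0,0,-2.7],"jaw": 50},{"slide": [35.5,-29,60],"dr": [0,0,-2.7],"jaw": 50},{"slide": [35.5,-29,60],"dr": [0,0,-2.7],"jaw": 50},{"slide": [35.5,-29,60],"dr": [0,0,-2.7],"jaw": 50},{"slide": [35.5,-29,60],"dr": [0,0,-2.7],"jaw": 50}]'

```text
clock: 10.5
position: [616.8, -280.8, 63.7]
ee_rot: [0.718, -0.696, 0.001, -0.0]
contact_force: [0.5, 0.4, -0.1]
gripper_width: 50.1
grasp_force: 0.0
```

```bash
python3 g.py 625 -297 14 184.6
```

```text
pos [ 616.8 -280.8   63.7] slide [16.5 -7.7 49.7] dr [-0.01 -0.   -0.36] w 50.1 t 10.5
```

>>> step_arm --motion '[{"slide": [16.5,-7.7,0],"dr": [0,0,-0.4],"jaw": 50},{"slide": [16.5,-7.7,10],"dr": [0,0,-0.4],"jaw": 50},{"slide": [16.5,-7.7,30],"dr": [0,0,-0.4],"jaw": 50},{"slide": [16.5,-7.7,49],"dr": [0,0,-0.4],"jaw": 50},{"slide": [16.5,-7.7,49],"dr": [0,0,-0.4],"jaw": 0},{"slide": [16.5,-7.7,49],"dr": [0,0,-0.4],"jaw": 0},{"slide": [16.5,-7.7,49],"dr": [0,0,-0.4],"jaw": 0},{"slide": [16.5,-7.7,49],"dr": [0,0,-0.4],"jaw": 0}]'

```text
clock: 11.5
position: [624.5, -297.0, 13.9]
ee_rot: [0.737, -0.676, -0.0, -0.0]
contact_force: [-0.4, 0.3, -3.0]
gripper_width: 22.9
grasp_force: 59.7
```

```bash
python3 g.py 512 38 95 181.2
```

```text
pos [ 624.5 -297.    13.9] slide [-343.4   83.4  -81. ] dr [-0.    0.    0.46] w 22.9 t 11.5
```

>>> step_arm --motion '[{"slide": [0,0,-40],"dr": [0,0,0],"jaw": 0},{"slide": [-15,5,-83],"dr": [0,0,0],"jaw": 0},{"slide": [-70,18,-83],"dr": [0,0,0.2],"jaw": 0},{"slide": [-130,32,-83],"dr": [0,0,0.4],"jaw": 0},{"slide": [-190,46,-83],"dr": [0,0,0.5],"jaw": 0},{"slide": [-250,60,-83],"dr": [0,0,0.5],"jaw": 0},{"slide": [-305,74,-83],"dr": [0,0,0.5],"jaw": 0},{"slide": [-343,83,-83],"dr": [0,0,0.5],"jaw": 0}]'

```text
clock: 12.5
position: [511.5, 39.6, 97.4]
ee_rot: [0.713, -0.701, 0.0, -0.001]
contact_force: [-0.4, -0.1, -1.6]
gripper_width: 22.9
grasp_force: 59.9
```

>>> step_arm --motion '[{"slide": [0,0,0],"dr": [0,0,0],"jaw": 0},{"slide": [0,0,0],"dr": [0,0,0],"jaw": 0},{"slide": [0,0,0],"dr": [0,0,0],"jaw": 0},{"slide": [0,0,0],"dr": [0,0,0],"jaw": 0},{"slide": [0,0,0],"dr": [0,0,0],"jaw": 0},{"slide": [0,0,0],"dr": [0,0,0],"jaw": 0},{"slide": [0,0,0],"dr": [0,0,0],"jaw": 0},{"slide": [0,0,0],"dr": [0,0,0],"jaw": 0}]'

```text
clock: 13.5
position: [512.5, 37.6, 96.7]
ee_rot: [0.713, -0.701, 0.0, -0.0]
contact_force: [0.2, 0.3, -2.0]
gripper_width: 23.1
grasp_force: 59.9
```

```bash
python3 g.py 512 38 27 181; python3 - <<'E'
from h import *
t=optics.get_image("top");s=optics.get_image("side");cv2.imwrite("pics/t8.png",t);cv2.imwrite("pics/s8.png",s)
a=cv2.resize(t[165:245,180:265],None,fx=4.5,fy=4.5,interpolation=2);b=cv2.resize(s[160:310,190:320],None,fx=3.1,fy=3.1,interpolation=2)
o=np.zeros((466,790,3),np.uint8);o[:360,:382]=a[:,:382];o[:465,385:788]=b[:465]
cv2.imwrite("pics/c8.png",cv2.convertScaleAbs(o,alpha=1.5))
E
```

```text
pos [512.5  37.6  96.7] slide [-0.4  0.5 69.7] dr [-0.    0.   -0.01] w 23.1 t 13.5
```

View pics/c8.png

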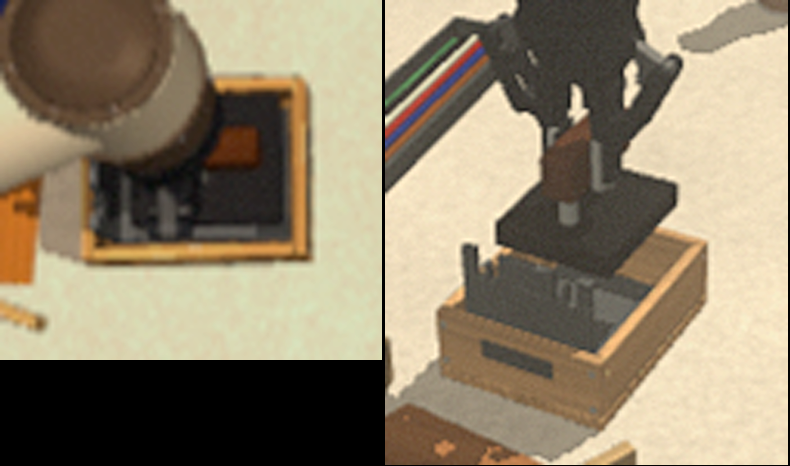

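The rest sits in the crate with its upright at the stand end, and the pad hangs above the plate. Top crop: pad right edge 281, rows 92..222; side crop corners at (498,222), (608,260), (677,183).

```bash
python3 - <<'E'
from h import *
f=lambda u,v:(180+u/4.5-.4,165+v/4.5-.4)
g=lambda u,v:(190+(u-385)/3.1-.4,160+v/3.1-.4)
for p in[(281,92),(281,222)]:print("T pad",cast("top",f(*p),101)[:2].round(1))
for p,z in[((498,222),101),((608,260),101),((677,183),101),((498,245),83),((608,275),83),((677,210),83)]:print("S pad",cast("side",g(*p),z)[:2].round(1))
E
```

```text
T pad [555.1 -18.2]
T pad [470.7 -18.2]
S pad [550.6  79. ]
S pad [468.7  82.7]
S pad [471.7 -14.5]
S pad [551.7  79. ]
S pad [473.6  74.7]
S pad [469.4 -10.2]
```

>>> step_arm --motion '[{"slide": [-9,-1,5],"dr": [0,0,0],"jaw": 0},{"slide": [-9,-1,20],"dr": [0,0,0],"jaw": 0},{"slide": [-9,-1,30],"dr": [0,0,0],"jaw": 0},{"slide": [-9,-1,40],"dr": [0,0,0],"jaw": 0},{"slide": [-9,-1,50],"dr": [0,0,0],"jaw": 0},{"slide": [-9,-1,58],"dr": [0,0,0],"jaw": 0},{"slide": [-9,-1,62],"dr": [0,0,0],"jaw": 0},{"slide": [-9,-1,62],"dr": [0,0,0],"jaw": 0}]'

```text
clock: 14.6
position: [513.3, 46.5, 34.5]
ee_rot: [0.713, -0.701, -0.0, 0.0]
contact_force: [-0.8, 0.4, -2.6]
gripper_width: 23.1
grasp_force: 59.8
```

>>> step_arm --motion '[{"slide": [0,0,4],"dr": [0,0,0],"jaw": 0},{"slide": [0,0,6.5],"dr": [0,0,0],"jaw": 0},{"slide": [0,0,7.5],"dr": [0,0,0],"jaw": 0},{"slide": [0,0,7.5],"dr": [0,0,0],"jaw": 0},{"slide": [0,0,7.5],"dr": [0,0,0],"jaw": 0},{"slide": [0,0,7.5],"dr": [0,0,0],"jaw": 0},{"slide": [0,0,7.5],"dr": [0,0,0],"jaw": 0},{"slide": [0,0,7.5],"dr": [0,0,0],"jaw": 0}]'

```text
clock: 15.6
position: [513.3, 46.6, 27.3]
ee_rot: [0.713, -0.701, 0.0, -0.0]
contact_force: [-0.1, 0.6, -3.7]
gripper_width: 23.2
grasp_force: 59.8
```

>>> step_arm --motion '[{"slide": [0,0,1],"dr": [0,0,0],"jaw": 0},{"slide": [0,0,1],"dr": [0,0,0],"jaw": 0},{"slide": [0,0,1],"dr": [0,0,0],"jaw": 45},{"slide": [0,0,1],"dr": [0,0,0],"jaw": 45},{"slide": [0,0,1],"dr": [0,0,0],"jaw": 45},{"slide": [0,0,1],"dr": [0,0,0],"jaw": 45},{"slide": [0,0,-30],"dr": [0,0,0],"jaw": 45},{"slide": [0,0,-85],"dr": [0,0,0],"jaw": 45}]'

```text
clock: 16.6
position: [511.7, 46.0, 111.4]
ee_rot: [0.713, -0.702, -0.001, 0.003]
contact_force: [0.9, 1.1, 0.1]
gripper_width: 44.9
grasp_force: 0.0
```

>>> step_arm --motion '[{"slide": [30,0,-30],"dr": [0,0,0],"jaw": 55},{"slide": [85,0,-30],"dr": [0,0,0],"jaw": 55},{"slide": [135,0,-30],"dr": [0,-0.8,0],"jaw": 55},{"slide": [135,0,-30],"dr": [0,-1.8,0],"jaw": 55},{"slide": [135,0,-30],"dr": [0,-2.8,0],"jaw": 55},{"slide": [135,0,-30],"dr": [0,-3.25,0],"jaw": 55},{"slide": [135,0,-30],"dr": [0,-3.25,0],"jaw": 55},{"slide": [135,0,-30],"dr": [0,-3.25,0],"jaw": 55}]'

```text
clock: 17.6
position: [515.3, -88.1, 142.3]
ee_rot: [0.695, -0.683, -0.16, -0.157]
contact_force: [0.4, -0.5, 0.4]
gripper_width: 54.9
grasp_force: 0.0
```

```bash
cat > p.py <<'E'
# python3 p.py x y z yaw lean(deg): slide, dr in current tool axes
import sys,numpy as np
from bench import arm
from scipy.spatial.transform import Rotation as R
x,y,z,yaw,lean=map(float,sys.argv[1:])
s=arm.read_state();M=R.from_quat(s["ee_rot"]);a=np.radians(yaw);ty=np.array([np.cos(a),np.sin(a),0]);tz=np.array([0,0,-1.])
T=R.from_matrix(np.c_[np.cross(ty,tz),ty,tz])*R.from_rotvec([0,-np.radians(lean),0])
print("pos",s["position"].round(1),"tz",M.as_matrix()[:,2].round(2),"slide",M.inv().apply(np.array([x,y,z])-s["position"]).round(1),"dr",((M.inv()*T).as_rotvec(True)/8).round(2),"t",s["clock"].round(2))
E
python3 p.py 513 -75 -10 181 26; python3 - <<'E'
from h import *
t=optics.get_image("top");s=optics.get_image("side");cv2.imwrite("pics/t9.png",t);cv2.imwrite("pics/s9.png",s)
hs=cv2.cvtColor(s,cv2.COLOR_BGR2HSV);ht=cv2.cvtColor(t,cv2.COLOR_BGR2HSV)
# grip in both views
for n,h,b,z in(("top",ht,(205,243,180,215),72+13),("side",hs,(215,275,205,260),85)):
    m=((h[...,0]<12)&(h[...,1]>100)).astype(np.uint8)*255;M=np.zeros_like(m);M[b[2]:b[3],b[0]:b[1]]=m[b[2]:b[3],b[0]:b[1]]
    c=cv2.findContours(M,0,1)[0]
    if c:
        c=max(c,key=cv2.contourArea);P=np.array([cast(n,p.astype(float),z)[:2] for p in c[:,0]]);print(n,cv2.contourArea(c),cv2.boundingRect(c),P.min(0).round(),P.max(0).round())
E
```

```text
top 36.5 (210, 197, 14, 10) [497.  39.] [524.  77.]
side 30.0 (251, 225, 12, 9) [502.   9.] [520.  38.]Traceback (most recent call last):
  File "p.py", line 8, in <module>
    print("pos",s["position"].round(1),"tz",M.as_matrix()[:,2].round(2),"slide",M.inv().apply(np.array([x,y,z])-s["position"]).round(1),"dr",((M.inv()*T).as_rotvec(True)/8).round(2),"t",s["clock"].round(2))
                                                                                                                                                                                          ^^^^^^^^^^^^^^^^
AttributeError: 'float' object has no attribute 'round'
```

```bash
sed -i 's/s\["clock"\].round(2)/round(s["clock"],2)/' p.py; python3 p.py 514 -70 -11 181 26
```

```text
pos [515.3 -87.6 142.5] tz [-0.01  0.44 -0.9 ] slide [ 51.4   1.1 145.7] dr [-0.   -0.01  0.  ] t 17.7
```

>>> step_arm --motion '[{"slide": [20,1,50],"dr": [0,0,0],"jaw": 55},{"slide": [38,1,100],"dr": [0,0,0],"jaw": 55},{"slide": [46,1,130],"dr": [0,0,0],"jaw": 55},{"slide": [50,1,142],"dr": [0,0,0],"jaw": 55},{"slide": [51.4,1,145.5],"dr": [0,0,0],"jaw": 55},{"slide": [51.4,1,145.5],"dr": [0,0,0],"jaw": 55},{"slide": [51.4,1,145.5],"dr": [0,0,0],"jaw": 55},{"slide": [51.4,1,145.5],"dr": [0,0,0],"jaw": 55}]'

```text
clock: 18.7
position: [514.7, -71.0, -10.2]
ee_rot: [0.695, -0.683, -0.16, -0.158]
contact_force: [0.6, 0.2, -0.9]
gripper_width: 54.9
grasp_force: 0.0
```

```bash
python3 p.py 514 50 -11 180 26; python3 - <<'E'
from h import *
t=optics.get_image("top");s=optics.get_image("side");cv2.imwrite("pics/t10.png",t);cv2.imwrite("pics/s10.png",s)
a=cv2.resize(t[155:255,80:290],None,fx=1.9,fy=1.9,interpolation=2);b=cv2.resize(s[150:310,190:320],None,fx=3,fy=3,interpolation=2)
o=np.zeros((480,790,3),np.uint8);o[:190,:399]=a;o[:480,400:790]=b
cv2.imwrite("pics/c10.png",cv2.convertScaleAbs(o,alpha=1.5))
E
```

```text
pos [514.7 -71.  -10.2] tz [-0.01  0.44 -0.9 ] slide [-108.4   -1.2   53.8] dr [ 0.04 -0.    0.11] t 18.7
```

View pics/c10.png

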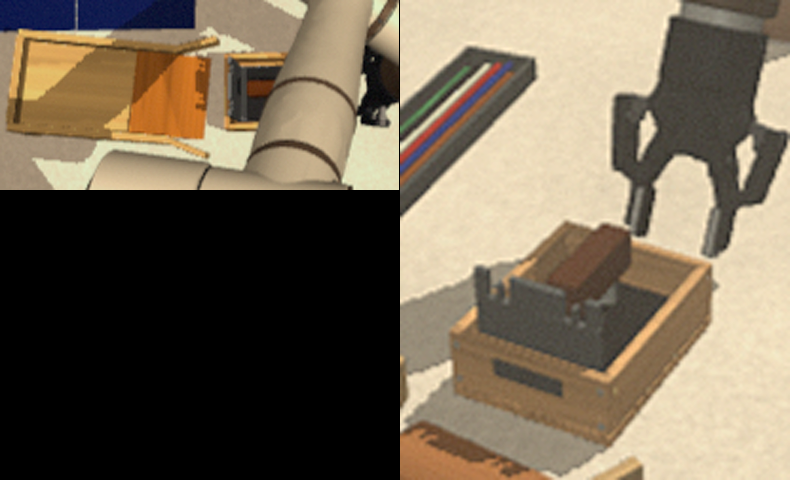

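The rest and pad sit properly in the crate. The gripper is leaned back behind it, with tips at crop (640,235) and (712,253); I'll check the tip height numerically. The stand shows at top crop (8..215,30..155).

```bash
python3 - <<'E'
from h import *
for n,p in(("L",(638,236)),("R",(712,256))):
    uv=(190+(p[0]-400)/3-.4,150+p[1]/3-.4)
    print(n,[cast("side",uv,z).round().tolist() for z in(0,15,30,45,60)])
h=lambda u,v:(80+u/1.9,155+v/1.9)
for n,p,z in(("end+x",(18,31),70),("end-x",(8,132),70),("mouth+x",(216,41),34),("mouth-x",(207,155),34),("crest+x",(135,50),25),("crest-x",(130,135),25),("toe+x",(210,57),0),("toe-x",(207,137),0)):print(n,cast("top",h(*p),z).round())
E
```

```text
L [[556.0, -102.0, 0.0], [545.0, -82.0, 15.0], [534.0, -63.0, 30.0], [523.0, -43.0, 45.0], [512.0, -23.0, 60.0]]
R [[493.0, -104.0, 0.0], [483.0, -85.0, 15.0], [473.0, -65.0, 30.0], [464.0, -45.0, 45.0], [454.0, -25.0, 60.0]]
end+x [610. 444.  70.]
end-x [449. 452.  70.]
mouth+x [596. 137.  34.]
mouth-x [413. 149.  34.]
crest+x [585. 271.  25.]
crest-x [447. 275.  25.]
toe+x [577. 153.   0.]
toe-x [444. 156.   0.]
```

>>> step_arm --motion '[{"slide": [-18,0,9],"dr": [0,0,0],"jaw": 55},{"slide": [-36,0,17.5],"dr": [0,0,0],"jaw": 55},{"slide": [-45,0,22],"dr": [0,0,0],"jaw": 55},{"slide": [-54,0,26.5],"dr": [0,0,0],"jaw": 55},{"slide": [-63,0,31],"dr": [0,0,0],"jaw": 55},{"slide": [-72,0,35.5],"dr": [0,0,0],"jaw": 55},{"slide": [-81,0,40],"dr": [0,0,0],"jaw": 55},{"slide": [-90,0,44.5],"dr": [0,0,0],"jaw": 55}]'

```text
clock: 19.8
position: [513.5, 28.0, -11.1]
ee_rot: [0.695, -0.683, -0.158, -0.157]
contact_force: [-0.9, -7.7, 5.2]
gripper_width: 55.3
grasp_force: 4.5
```

```bash
python3 p.py 512 75 -10 178 26; python3 - <<'E'
from h import *
s=optics.get_image("side");cv2.imwrite("pics/s11.png",s);t=optics.get_image("top");cv2.imwrite("pics/t11.png",t)
hsv=cv2.cvtColor(t,cv2.COLOR_BGR2HSV);print(hsv[195:215:6,150:235:5,0].tolist())
E
```

```text
pos [513.5  28.  -11.1] tz [-0.01  0.43 -0.9 ] slide [-42.9   0.6  19.5] dr [ 0.15 -0.03  0.35] t 19.8
[[16, 14, 14, 14, 14, 13, 15, 20, 18, 18, 16, 20, 19, 19, 19, 17, 18], [14, 14, 14, 14, 14, 13, 15, 19, 18, 19, 18, 19, 18, 19, 19, 19, 14], [14, 14, 15, 14, 13, 15, 15, 17, 17, 18, 17, 19, 16, 14, 19, 17, 15], [14, 14, 14, 14, 13, 14, 15, 16, 18, 18, 19, 18, 19, 19, 19, 18, 15]]
```

>>> step_arm --motion '[{"slide": [-7,0.5,3.5],"dr": [0,0,0],"jaw": 55},{"slide": [-15,1,7],"dr": [0.05,0,0.1],"jaw": 55},{"slide": [-23,1.5,10.5],"dr": [0.1,0,0.2],"jaw": 55},{"slide": [-31,2,14],"dr": [0.15,0,0.3],"jaw": 55},{"slide": [-39,2.5,17.5],"dr": [0.2,0,0.4],"jaw": 55},{"slide": [-47,3,21],"dr": [0.25,0,0.5],"jaw": 55},{"slide": [-55,4,24.5],"dr": [0.26,0,0.6],"jaw": 55},{"slide": [-62,5,28],"dr": [0.26,0,0.6],"jaw": 55}]'

```text
clock: 20.9
position: [506.0, 97.8, -10.1]
ee_rot: [-0.662, 0.715, 0.154, 0.163]
contact_force: [-0.6, -3.8, -4.1]
gripper_width: 55.5
grasp_force: 2.4
```

```bash
python3 p.py 509 165 -4 176 26; python3 - <<'E'
from h import *
s=optics.get_image("side");t=optics.get_image("top");cv2.imwrite("pics/t12.png",t);cv2.imwrite("pics/s12.png",s)
# grip (red-brown) location in side view
h=cv2.cvtColor(s,cv2.COLOR_BGR2HSV);m=((h[...,0]<9)&(h[...,1]>90)&(h[...,2]<95)).astype(np.uint8)*255;m[:,:150]=0;m[:190]=0;m[:,300:]=0;m[290:]=0
c=max(cv2.findContours(m,0,1)[0],key=cv2.contourArea);print(cv2.boundingRect(c),cv2.contourArea(c),cast("side",c[:,0].mean(0),90).round())
E
```

```text
pos [506.   97.8 -10.1] tz [ 0.03  0.44 -0.9 ] slide [-63.1   2.1  24. ] dr [ 0.01 -0.01 -0.05] t 20.9
(170, 219, 6, 3) 4.0 [680.  83.  90.]
```

>>> step_arm --motion '[{"slide": [-8,0.3,3],"dr": [0,0,0],"jaw": 55},{"slide": [-16,0.6,6],"dr": [0,0,0],"jaw": 55},{"slide": [-24,0.9,9],"dr": [0,0,0],"jaw": 55},{"slide": [-32,1.2,12],"dr": [0,0,0],"jaw": 55},{"slide": [-40,1.4,15],"dr": [0,0,0],"jaw": 55},{"slide": [-48,1.6,18],"dr": [0,0,0],"jaw": 55},{"slide": [-56,1.8,21],"dr": [0,0,0],"jaw": 55},{"slide": [-63,2,24],"dr": [0,0,0],"jaw": 55}]'

```text
clock: 22.0
position: [509.6, 165.0, -3.4]
ee_rot: [-0.662, 0.715, 0.154, 0.164]
contact_force: [0.4, -5.4, -2.4]
gripper_width: 54.7
grasp_force: 2.9
```

```bash
python3 p.py 514 235 10 176 26; python3 - <<'E'
from h import *
s=optics.get_image("side");t=optics.get_image("top");cv2.imwrite("pics/t13.png",t);cv2.imwrite("pics/s13.png",s)
E
```

```text
pos [509.6 165.   -3.4] tz [ 0.03  0.44 -0.9 ] slide [-68.9   0.9  18.7] dr [ 0.01 -0.   -0.05] t 22.0
```

>>> step_arm --motion '[{"slide": [-8.5,0.1,2.3],"dr": [0,0,0],"jaw": 55},{"slide": [-17,0.2,4.6],"dr": [0,0,0],"jaw": 55},{"slide": [-26,0.3,7],"dr": [0,0,0],"jaw": 55},{"slide": [-35,0.4,9.4],"dr": [0,0,0],"jaw": 55},{"slide": [-44,0.5,11.8],"dr": [0,0,0],"jaw": 55},{"slide": [-52,0.6,14],"dr": [0,0,0],"jaw": 55},{"slide": [-60,0.8,16.4],"dr": [0,0,0],"jaw": 55},{"slide": [-69,0.9,18.7],"dr": [0,0,0],"jaw": 55}]'

```text
clock: 23.1
position: [514.7, 233.1, 11.1]
ee_rot: [-0.663, 0.715, 0.153, 0.164]
contact_force: [0.5, -7.8, -0.8]
gripper_width: 54.9
grasp_force: 3.6
```

```bash
python3 p.py 517 274 16 176 26; python3 - <<'E'
from h import *
s=optics.get_image("side");cv2.imwrite("pics/s14.png",s)
E
```

```text
pos [514.7 233.1  11.1] tz [ 0.03  0.44 -0.9 ] slide [-39.    0.8  13.5] dr [-0.   -0.01 -0.04] t 23.1
```

>>> step_arm --motion '[{"slide": [-6,0.1,2],"dr": [0,0,0],"jaw": 55},{"slide": [-12,0.2,4],"dr": [0,0,0],"jaw": 55},{"slide": [-18,0.3,6],"dr": [0,0,0],"jaw": 55},{"slide": [-24,0.4,8],"dr": [0,0,0],"jaw": 55},{"slide": [-30,0.5,10],"dr": [0,0,0],"jaw": 55},{"slide": [-36,0.7,12],"dr": [0,0,0],"jaw": 55},{"slide": [-42,0.8,14.5],"dr": [0,0,0],"jaw": 55},{"slide": [-42,0.8,14.5],"dr": [0,0,0],"jaw": 55}]'

```text
clock: 24.15
position: [516.0, 278.7, 15.0]
ee_rot: [-0.662, 0.715, 0.155, 0.163]
contact_force: [0.1, -3.3, -4.0]
gripper_width: 55.3
grasp_force: 2.0
```

```bash
python3 p.py 517 284 18 176 26; python3 - <<'E'
from h import *
t=optics.get_image("top");s=optics.get_image("side");cv2.imwrite("pics/s15.png",s);cv2.imwrite("pics/t15.png",t)
# black label plate of the crate's uphill end + rest upright hint: dark pixels in bed area (side)
h=cv2.cvtColor(s,cv2.COLOR_BGR2HSV)
p=cv2.imread("pics/s14.png");d=cv2.absdiff(p,s).max(2);print("change",np.count_nonzero(d>25))
E
```

```text
pos [516.  278.7  15. ] tz [ 0.03  0.44 -0.9 ] slide [-6.2 -0.6 -0.3] dr [ 0.02 -0.   -0.05] t 24.15
change 15349
```

>>> step_arm --motion '[{"slide": [10,0,-6],"dr": [0,0,0],"jaw": 55},{"slide": [30,0,-22],"dr": [0,0,0],"jaw": 55},{"slide": [50,0,-40],"dr": [0,0,0],"jaw": 55},{"slide": [65,0,-80],"dr": [0,0,0],"jaw": 55},{"slide": [80,0,-130],"dr": [0,0,0],"jaw": 55},{"slide": [120,0,-170],"dr": [0,0,0],"jaw": 55},{"slide": [160,0,-210],"dr": [0,0,0],"jaw": 55},{"slide": [200,0,-240],"dr": [0,0,0],"jaw": 55}]'

```text
clock: 25.25
position: [496.6, -6.9, 145.9]
ee_rot: [-0.663, 0.714, 0.153, 0.166]
contact_force: [0.5, 0.5, -1.2]
gripper_width: 55.0
grasp_force: 0.0
```

```bash
cat > m.py <<'E'
from h import *
from bench import arm
def blobs(img,n,box):
    h=cv2.cvtColor(img,cv2.COLOR_BGR2HSV)
    a,b,c,d=box
    out=[]
    m=((h[...,2]<75)&(h[...,1]<110)).astype(np.uint8)*255
    M=np.zeros_like(m);M[c:d,a:b]=m[c:d,a:b]
    for q in cv2.findContours(M,0,1)[0]:
        if cv2.contourArea(q)>25:out.append((cv2.boundingRect(q),cv2.contourArea(q)))
    return out
t=optics.get_image("top");s=optics.get_image("side");cv2.imwrite("pics/tm.png",t);cv2.imwrite("pics/sm.png",s)
print("dark top",blobs(t,"top",(75,200,165,245)));print("dark side",blobs(s,"side",(50,290,200,400)))
h=cv2.cvtColor(t,cv2.COLOR_BGR2HSV)
for r in range(172,238,4):print(r,"".join("#" if v<70 else ("r" if (hh<12 and ss>120) else ("w" if ss>100 else ".")) for hh,ss,v in h[r,78:200:1]))
print(arm.read_state()["position"].round())
E
python3 m.py
```

```text
dark top [((95, 180, 50, 37), 1321.5)]
dark side [((138, 360, 58, 40), 713.0), ((99, 350, 26, 23), 183.5), ((118, 274, 50, 38), 430.0), ((97, 271, 95, 93), 2809.0), ((50, 267, 67, 49), 97.0), ((154, 200, 58, 33), 690.0)]
172 ...........wwwwwwwwwwwwwwwwwwwwww..........................................................................#####..........
176 ..........wwwww###wwww#######wwwwwwwwwwwwwwwwwwwwwwwwwwwwwwwwwwwwwwwwwwww...............................wwwwwwwwww######..
180 ..........wwww###wwww..##wwwwwwwwwwwwwwwwwwwwwwwwwwwwwwwwwwwww###########wwwwwwwwwwwwwwwwwwwwwwwwwwwww#########...........
184 .........wwwww###wwww##########wwwwwwwwwwwwwwwwwwwwww##############wwwwwwwwwwwwwwwwwwwwww#w##wwww#wwwwwwwww...............
188 ........wwwww###wwww.###############################################www#wwwwwwwwwwwwwwwwwwwwwwwwwwwwwwwwwwwwwwwww.........
192 ........wwwww###www.###############################################wwwwwwwwwwwwwwwwwwwwwwwwwwwwwwwwwwwwwwwwwwwwww.........
196 .......wwwww###wwww..##############################################www##wwwwwwwwwwwwwwwwwwwwwwwwwwwwwwwwwwwwwwww.
[... 596 characters left out ...]
wwwwwwwwwwwwwwwwwwwwwwwwwwwwwwwwwwwww...........
220 ......wwwwwwwwwwwwwwwwwwwwwwwwwwwwwwwwwwwwww##w#wwwwwwwwwwwwwwwwwwwwwwwwwwwwwwwwwwwwwwwwwwwwwwwwwwwwwwwwwwwwww............
224 .........wwwwwwwwwwwwwwwwwwwwwwwwwwwwwwwwwwwwwwwwwwwwwwwwwwwwwwwwwwwwwwwwwwwwwwwwwwwwwwwwwwwwwwwwwwwwwwwwwwwww............
228 ...........................................................wwwwwwwwwwwwwwwwwwwwwwwwwwwwwwwwwwww...........................
232 ...............................................................................................wwwwwwww...................
236 .........................................................................................................www..............
[497.  -9. 146.]
```

```bash
python3 - <<'E'
from h import *
s=cv2.imread("pics/sm.png");h=cv2.cvtColor(s,cv2.COLOR_BGR2HSV)
F=cast("top",(91.5,204),99);Rr=cast("top",(147,204),68);R2=cast("top",(147,204),77);print(F.round(),Rr.round(),R2.round())
print("end board inner top",cast("top",(88.5,204),80).round())
print("rim +x/-x mid (col120)",[cast("top",(120,r),84).round() for r in (180,222)])
import math
u=np.array([math.cos(math.radians(85.7)),math.sin(math.radians(85.7))]);v=np.array([-u[1],u[0]])
for nm,a,b in(("seated",F,Rr),("high",F,R2)):
    print(nm,"len",np.dot((a-b)[:2],u),"mid rel toe",np.dot(((a+b)/2)[:2]-[510.5,154.5],u))
# side profile map
for r in range(255,400,5):print(r,"".join("#" if vv<60 else ("r" if (hh<9 and ss>110) else ("w" if ss>90 else ".")) for hh,ss,vv in h[r,55:285:2]))
E
```

```text
[506. 421.  99.] [508. 268.  68.] [507. 265.  77.]
end board inner top [509. 438.  80.]
rim +x/-x mid (col120) [array([579., 345.,  84.]), array([454., 341.,  84.])]
seated len 152.35638719970865 mid rel toe 189.07334618156972
high len 155.2212310035156 mid rel toe 187.64092427966625
255 ###########......................#.ww..............................................................................
260 #################...................w..............................................................................
265 ########################...........................................................................................
270 ###############################...................................ww...............................................
275 #######################.#############...........................wwwww..............................................
280 ############################################...................ww..ww..............................................
285 ################..################################...........wwwwww........................
[... 1964 characters left out ...]
wwwwwwwwwwwwwwwwww##wwwwwwwwwwwwwwwwwwwwwwwwwwwwwwwwwwwwwww.........................................
375 #####wwwwwwwwwwwwwwwwwwwwwwwwwwwwwwwwwwwwwwwwwwwwwwwwwwwwwww.wwwwwwwwwwww..........................................
380 ########wwwwwwwwwwwwwwwwwwwwwwwwwwwwwwwwwwwwwwwwwwwwwwwwwwwwwwwwwwwwwwww...........................................
385 #####...wwwwwwwwwwwwwwwwwwwwwwwwwwwwwwww#wwwwwwwwwwwwwwwwwwwwwwww....w.............................................
390 ##.........wwwwwwwwwwwwwwwwwwwwwwwwwwwwwwwwwwww.wwwwwwwwwwwwww.....................................................
395 ..............wwwwwwwwwwwwwwwwwwwwwwwwwwwwwwwwwww..w#wwwww.........................................................
```

```bash
python3 - <<'E'
from h import *
import math
u=np.array([math.cos(math.radians(85.7)),math.sin(math.radians(85.7)),0]);l=np.array([-u[1],u[0],0])
def corners(cx,off,cz,t):
    c=np.array([510.5,154.5,0])+u*cx+l*off;c[2]=cz;t=math.radians(t)
    X=u*math.cos(t)+np.array([0,0,math.sin(t)]);Z=-u*math.sin(t)+np.array([0,0,math.cos(t)])
    for sx in(-1,1):
        for sy in(-1,1):
            p=c+X*75*sx+l*60*sy+Z*26.5;print(("rear","front")[sx>0],("+x","-x")[sy>0],"side",proj("side",p).round(1),"top",proj("top",p).round(1))
for nm,a in(("seated",(195,0,58.5,12)),("rear on lip",(195,0,62.5,8.5))):print(nm);corners(*a)
s=cv2.convertScaleAbs(cv2.imread("pics/sm.png"),alpha=1);g=cv2.cvtColor(s,cv2.COLOR_BGR2GRAY)
# vertical profiles through the rear rim in side view and its strong edges
for c in(165,170,175,180,185,190,195):
    e=np.diff(g[270:360,c].astype(int));i=np.argsort(-abs(e))[:6];print(c,sorted((int(k+270),int(e[k])) for k in i))
E
```

```text
seated
rear +x side [154.5 295.5] top [148.3 180.5]
rear -x side [208.7 321.5] top [144.1 220.4]
front +x side [ 82.3 334.8] top [ 95.6 175.5]
front -x side [140.4 368.2] top [ 90.7 216.1]
rear on lip
rear +x side [153.5 291.8] top [147.1 179.9]
rear -x side [208.  317.7] top [142.9 220. ]
front +x side [ 81.  335.9] top [ 94.8 175.5]
front -x side [139.2 369.5] top [ 89.9 216. ]
165 [(282, -34), (283, -28), (288, -31), (292, 24), (298, -19), (348, 38)]
170 [(280, -32), (281, -26), (299, -18), (321, 30), (324, -26), (344, 32)]
175 [(279, -33), (280, -27), (301, -13), (326, -23), (327, -18), (341, 20)]
180 [(276, -21), (277, -39), (307, 20), (311, -19), (329, -27), (338, 31)]
185 [(270, -28), (302, 26), (310, 20), (331, -21), (332, -29), (334, 31)]
190 [(293, -22), (301, 21), (316, -21), (336, -33), (351, 34), (358, -33)]
195 [(301, 30), (318, -24), (328, 24), (332, -27), (347, 39), (355, -29)]
```

```bash
python3 -c "
from bench import arm
print(arm.job_done())"
```

```text
the job is handed in; nothing more can be done
None
```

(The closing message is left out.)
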